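# Send a rejected setting ring through the self-closing flap of the quarantine tray

## Robot

A 6-joint arm with a two-finger parallel gripper is mounted at the origin on a cart in front of the work surface, level with it; the furniture and walls round the work are solid. World frame = base frame: x ahead of the robot, y to its left, z up, the work surface at z = 0. Lengths are in m, angles in rad, forces in N, time in s.
With the tool pointing down it reaches from about 0.275 to 0.825 m from the base axis. Payload 4.9 kg.
Tool frame: the origin (TCP) lies midway between the tips of the shut fingers; the grasp point (between the pads) lies 19 mm behind it (grip_point_offset is the distance from the TCP to the grasp point, in m); z points along the fingers, x is the direction in which the jaws open and shut, and the axes are right-handed (so a half turn about z gives the same grasp; the last joint's range is limited). The gripper opens to 85 mm and grips with 20 to 120 N. Pads are 22 mm wide; open, the fingers measure 114 mm over their backs; the gripper's body (76 mm by 85 mm) begins 54 mm behind the grasp point. The pads swing forward as they close: fully open they stand 13 mm farther back than shut.
Start: joints at [1.21, 0.326, -0.193, 1.052, 0, 1.437], TCP at [0.124, 0.536, 0.231] pointing down, gripper open.
Joint ranges: [-2.65, 2.65], [-0.97, 1.79], [-1.3, 1.35], [-1.93, 2.1], [-1.47, 1.37], [-3.14, 3.14]. Speed limits (rad/s): [2.57, 2.57, 3.14, 3.14, 3.14, 3.14].

## Interface

Orientations are given as a rotation vector (axis times angle).
In Python, from cell import * gives the robot as it stands. Calls block until the motion is done:
- movep(position, orientation): joint-space move of the TCP to a pose.
- move_l(position, velocity=0.15, rot=None, until_force=None): straight line of the TCP; rot=None keeps the orientation; velocity is the mean speed in m/s. With until_force (N) it stops when the force on the tool has changed by that much, and returns True; else False.
- set_joints(angles): joint-space move.
- let_go() and grab(newtons=None): open the fingers fully, or close them until they stop; newtons is the grip in N (None keeps the last).
- sleep(seconds).
- ik(position, orientation): joint angles nearest the present ones, or None.
- get_state(): the state.
- grab_frame(name): name is "side" or "top" or "wrist"; returns a dict with "img" (480x640x3 uint8, red, green, blue), "fx", "fy", "cx", "cy" (pixels), "cam_to_world" (4x4, takes a point from camera to world coordinates); the wrist camera has in their place "T_tool_cam" (4x4, takes a point from camera to tool coordinates, whose origin is the TCP and whose axes are the tool frame's). Camera axes: x right, y down, z forward; pixel columns grow to the right and rows downward; lengths in m; the calibration is good to about 2 mm. The wrist camera is an equidistant fisheye: a pixel r from the principal point sees the ray r / f radians off the axis. A picture is of the moment at which its call begins: read the wrist's pose just before it. There is no depth.
A pose or a line that the arm cannot do raises MotionError and nothing moves.
- sign_off(): hands the job in, once; it reports no verdict.
Trained networks look in the newest picture that a camera, given by its name, has taken for a name from the list of things; names that differ only in an ending like _2 or _b are one class to them, and where a whole thing is asked for, a point or a joint stands for the part that bears it (a point fixed in the world has none). Each returns a list of dicts, best first, with "score" (0 to 1); they miss things now and then, are a little off and sometimes report something else, mostly with a low value. They report only what shows in the picture. A call takes as long as a camera call. They do not tell look-alikes from the thing itself.
- spot_in(camera, name): "centre" ([column, row] in pixels, amid what is visible of it).
- silhouettes(camera, name): "mask" (480x640 bool, what is visible of it) and "centre" ([column, row] in pixels, amid what is visible of it).
- tip_of(camera, name): "centre" ([column, row] in pixels: a listed point, or the origin of a listed thing).
The state is a dict: "clock": time; "q": joint angles; "joint_velocities": joint speeds; "tau": joint torques, N m; "position": TCP position; "eef_rot": TCP orientation; "contact_force": force on the tool from outside, world axes, zero at the start; "wrist_torque": the same for the moment, N m; "finger_gap": opening from 0.0 (shut) to 1.0 (fully open).
Only numpy, scipy, OpenCV 4.12 (cv2) and the standard library are available. Lean on these libraries where they do the work, as an engineer would, in place of code of your own. Each camera call takes 0.05 s, during which the arm holds its last target.

## Task

The small setting ring lying on the front apron of the grey quarantine tray has failed inspection: push the tray's spring flap open with one finger and, while that finger keeps it open, slide the ring through with the other finger, along the floor and far enough in that the flap can swing fully shut behind it. Never use the ring itself to push the flap open, do not lift, squeeze or tip the ring, and leave the other loose parts on the tray and on the table where they are.

Things in the scene. Friction and masses are not known exactly. Their poses are not given: they have to be found in the camera images.
- ring: plain steel setting ring, a flat disc 38 mm in diameter and 12 mm high with a small bore, about 90 g, lying flat on the tray's front apron between the hinge and the fence, 3 to 12 mm off the fence. Origin: centre of its underside (on the apron, 6 mm above the table); z is its axis. It slides easily
- tray: grey quarantine tray, fixed, open-topped. Origin on the flap's hinge axis at table level; x into the tray (away from the robot, yaw within 0.25 rad), y left, z up. Flat base 6 mm thick, x -95 to 195, y -110 to +47 mm, floor of apron (x < 0) and pocket. Walls 6 mm thick, 34 mm above the floor: right fence, back, left and a short front wall left of the hinge (x = 0, y +7 to +41 mm)
- fence (a point): point on the top edge of the right fence's inner face, straight across the gateway from the hinge: tray frame x 0, y -98, z 40 mm. The fence is straight and parallel to tray x over the whole tray (x -95 to 195 mm), and its inner face is a slick off-white plastic strip (friction about 0.1), so the ring can be slid along it without jamming
- hinge (a point): top of the flap's upright hinge pin (9 mm thick), tray frame x 0, y 0, z 44 mm; left side of the gateway, which is 98 mm wide from here to the fence
- pocket (a point): point on the floor inside the tray by the fence, tray frame x 130, y -79, z 6 mm: a ring centred here touches the fence and is out of the flap's sweep. Pocket walls, inner faces: back x = 189 mm, left y = +38 mm
- flap (a joint): opening angle of the upright aluminium flap (125 mm long, 3 thick, 2 to 32 mm above the floor), rad: 0 shut, 1.1 limit. Shut it runs slantwise from hinge to fence, 50 degrees right of tray x; a push along tray +x turns it inwards and left; at 0.87 it points along tray x. A damped spring shuts it: a finger 20 mm from the hinge needs 6 to 10 N, more if fast; at the free edge 1 to 2 N
- flap_edge (a point): middle of the flap's free upright edge, 125 mm from the hinge; shut, it stands at x 80, y -96, z 23 mm in the tray frame. In shutting it sweeps a circle of 125 mm radius about the hinge, and whatever lies within that circle on its way stops it
- bush: flanged bronze bush, 34 mm wide and 29 mm high, already in the back left corner of the tray; origin centre of its underside. Leave it
- bolt: hex bolt, 40 mm long, 19 mm across, lying on the apron's left part; origin under its middle. Leave it
- gear: spur gear, 49 mm wide, 18 mm high, on the table beside the tray; origin centre of its underside. Leave it
- v_block: steel V-block 40 x 42 x 34 mm on the table beside the tray; origin centre of its underside. Leave it
- large_ring: larger setting ring, 50 mm in diameter, 16 mm high, on the table beside the tray, not the one to push; origin centre of its underside. Leave it
There are look-alikes about, which are no part of the job. Leave any green look-alike of the ring alone.

How it is judged:
By the outcome, as a careful person would: the job done as asked, in the order asked, and still so for the second after the job is handed in, with the robot touching nothing.
It also fails if it takes over 42 s, if anything falls off the work surface, if the arm or the gripper's body presses on something with over 40 N, if the wrist force passes 120 N, or if a joint passes its speed limit or range.

## Working session

There is one attempt and no reset: what is moved stays moved. The work goes in short steps, each a Python script; the robot and the scene stay as the last script left them, time stands still between calls to the robot, and variables do not carry over. Pictures are saved under pics/ and viewed, and the job is handed in when it is done.

```bash
ls; mkdir -p pics; python3 - <<'E'
from cell import *
import cv2
for n in ["side","top","wrist"]:
    f=grab_frame(n); cv2.imwrite(f"pics/{n}0.png",f["img"][:,:,::-1])
    print(n,f["fx"],f["fy"],f["cx"],f["cy"],f.get("cam_to_world",f.get("T_tool_cam")))
    if n!="wrist" :
        for k in ["ring","tray","hinge","fence","pocket","flap_edge","large_ring","bolt","bush"]:
            print(k,[(([round(v) for v in d["centre"]]),round(d["score"],2)) for d in tip_of(n,k)[:4]])
print(get_state())
E
```

```text
pics
side 445.3893589125518 445.3893589125518 325.08003457846814 242.22352793116946 [[ 0.99936809 -0.028162    0.02168703  0.48074323]
 [-0.03376952 -0.56184668  0.82655183 -0.99021131]
 [-0.01109257 -0.82676188 -0.56244266  0.73665215]
 [ 0.          0.          0.          1.        ]]
ring [([303, 334], 0.45), ([315, 292], 0.41), ([331, 374], 0.29)]
tray [([330, 272], 0.58)]
hinge [([330, 265], 0.76), ([325, 292], 0.53)]
fence [([324, 290], 0.65), ([314, 292], 0.49)]
pocket [([379, 294], 0.69), ([395, 276], 0.63), ([324, 294], 0.42)]
flap_edge [([361, 295], 0.74), ([379, 296], 0.73)]
large_ring [([334, 375], 0.76)]
bolt [([313, 266], 0.45)]
bush [([396, 275], 0.63)]
top 556.213819850578 556.213819850578 324.3065599224208 239.59668106374573 [[ 0.01057058 -0.99780725  0.0653373   0.42387001]
 [-0.99972213 -0.00916886  0.02171626 -0.02975521]
 [-0.02106957 -0.0655487  -0.9976269   1.25465039]
 [ 0.          0.          0.          1.        ]]
ring [([445, 268], 0.56), ([360, 320], 0.54), ([383, 252], 0.53)]
tray [([351, 239], 0.68)]
hinge [([352, 233], 0.77), ([383, 252], 0.2)]
fenc
[... 529 characters left out ...]
0e+00]]
{'clock': 1.05, 'q': array([ 1.20975691e+00,  3.26200949e-01, -1.92623632e-01,  1.05201705e+00,
       -2.88860069e-05,  1.43659089e+00]), 'joint_velocities': array([ 6.63932422e-05, -7.81255294e-04,  4.72834025e-04,  6.60453556e-04,
        2.07183705e-04,  2.28543985e-04]), 'tau': array([-9.29509406e-04, -4.43338466e+01,  2.62761998e+01,  1.09375444e-03,
       -4.37883309e-04,  9.16276292e-06]), 'position': array([0.1236903 , 0.5359064 , 0.23127133]), 'eef_rot': array([ 2.45854094e+00,  1.95572983e+00, -3.78730673e-05]), 'contact_force': array([-0.26161997, -0.4106137 , -0.78941717]), 'wrist_torque': array([-0.0092186 ,  0.01873146, -0.02132081]), 'finger_gap': 1.0038384365471371}
```

View pics/top0.png

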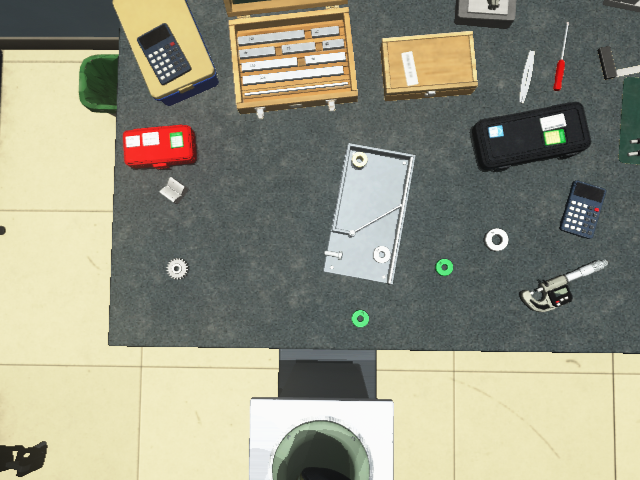

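View pics/side0.png

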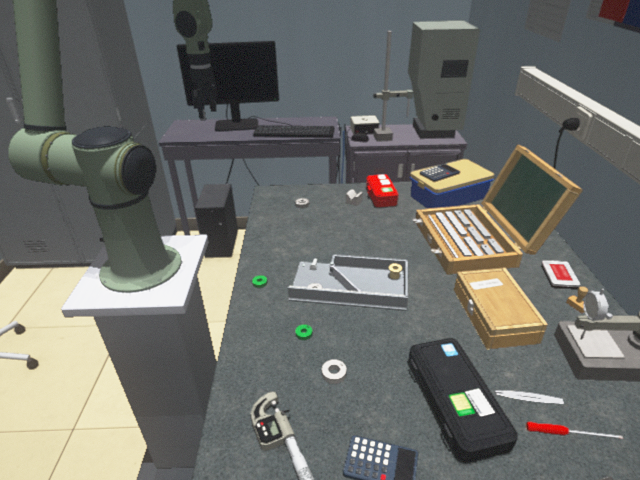

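```bash
python3 - <<'E'
import cv2
i=cv2.imread("pics/top0.png")[130:350,260:530]
cv2.imwrite("pics/top0c.png",cv2.resize(i,None,fx=2.7,fy=2.7,interpolation=cv2.INTER_CUBIC))
E
```

```text
(no output)
```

View pics/top0c.png

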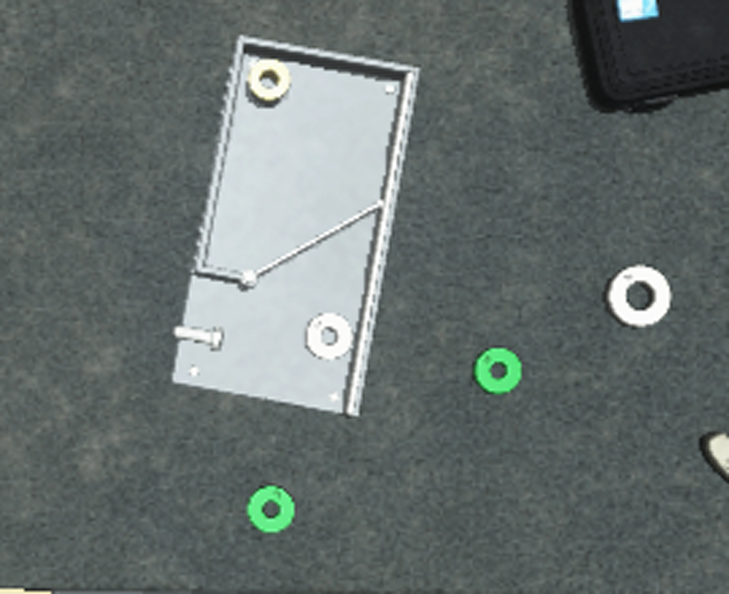

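The steel disc on the apron, at top px (382,254), is the ring. The green ones at (445,267) and (360,319) are look-alikes, and (497,239) is off the tray and bigger, so it is the large_ring. I'll fit a coarse tray pose next, then take a close wrist look.

```bash
cat > h.py <<'E'
import numpy as np, json
from scipy.optimize import least_squares
from scipy.spatial.transform import Rotation as R
TOP=dict(f=556.213819850578,c=(324.3065599224208,239.59668106374573),T=np.array([[0.01057058,-0.99780725,0.0653373,0.42387001],[-0.99972213,-0.00916886,0.02171626,-0.02975521],[-0.02106957,-0.0655487,-0.9976269,1.25465039],[0,0,0,1]]))
SIDE=dict(f=445.3893589125518,c=(325.08003457846814,242.22352793116946),T=np.array([[0.99936809,-0.028162,0.02168703,0.48074323],[-0.03376952,-0.56184668,0.82655183,-0.99021131],[-0.01109257,-0.82676188,-0.56244266,0.73665215],[0,0,0,1]]))
def proj(cam,P):
    P=np.atleast_2d(P); p=(P-cam['T'][:3,3])@cam['T'][:3,:3]
    if cam.get('fish'):
        r=np.hypot(p[:,0],p[:,1]); th=np.arctan2(r,p[:,2]); k=cam['f']*th/np.maximum(r,1e-9)
        return np.c_[cam['c'][0]+k*p[:,0],cam['c'][1]+k*p[:,1]]
    return np.c_[cam['c'][0]+cam['f']*p[:,0]/p[:,2],cam['c'][1]+cam['f']*p[:,1]/p[:,2]]
def unproj(cam,px,z):
    d=(np.array(px)-cam['c'])/cam['f']
    if cam.get('fish'):
        r=np.hypot(*d); v=np.array([d[0]*np.sin(r)/r,d[1]*np.sin(r)/r,np.cos(r)])
    else: v=np.array([d[0],d[1],1.])
    v=cam['T'][:3,:3]@v; o=cam['T'][:3,3]; return o+v*(z-o[2])/v[2]
def t2w(t,P):
    P=np.atleast_2d(np.array(P,float)); c,s=np.cos(t[2]),np.sin(t[2])
    return np.c_[t[0]+c*P[:,0]-s*P[:,1],t[1]+s*P[:,0]+c*P[:,1],P[:,2]]
def w2t(t,P):
    P=np.array(P,float); c,s=np.cos(t[2]),np.sin(t[2]); d=P[:2]-t[:2]
    return np.array([c*d[0]+s*d[1],-s*d[0]+c*d[1]])
E
python3 - <<'E'
from h import *
obj=np.array([[-95,47,6],[195,47,40],[195,-104,40],[0,0,44],[80,-96,38],[-95,-104,40]])/1e3
px=np.array([[173,382],[240,37],[418,69],[249,277],[382,203],[357,412]])/2.7+[260,130]
f=lambda t:(proj(TOP,t2w(t,obj))-px).ravel()
r=least_squares(f,[.42,-.08,-.15]); print(r.x,r.fun.round(1))
print("ring",unproj(TOP,[260+329/2.7,130+336/2.7],.018), w2t(r.x,unproj(TOP,[260+329/2.7,130+336/2.7],.018))*1e3)
print('side check',proj(SIDE,t2w(r.x,obj)).round(0).tolist())
E
```

```text
[ 0.5189335  -0.06519992 -0.17565048] [-0.2  0.2 -1.1 -1.2  0.4 -0.9  0.5  0.   0.8 -0.  -0.4  1.8]
ring [ 0.47300617 -0.13095194  0.018     ] [-33.73057959 -72.76603329]
side check [[299.0, 261.0], [407.0, 258.0], [407.0, 296.0], [331.0, 262.0], [359.0, 291.0], [286.0, 286.0]]
```

```bash
python3 - <<'E'
import cv2
i=cv2.imread("pics/side0.png")[235:325,270:430]
cv2.imwrite("pics/side0c.png",cv2.resize(i,None,fx=5,fy=5,interpolation=cv2.INTER_CUBIC))
E
```

```text
(no output)
```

View pics/side0c.png

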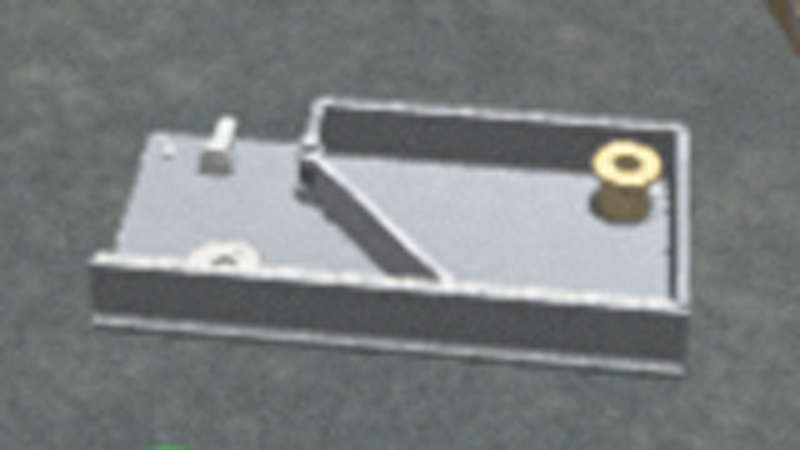

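View pics/wrist0.png

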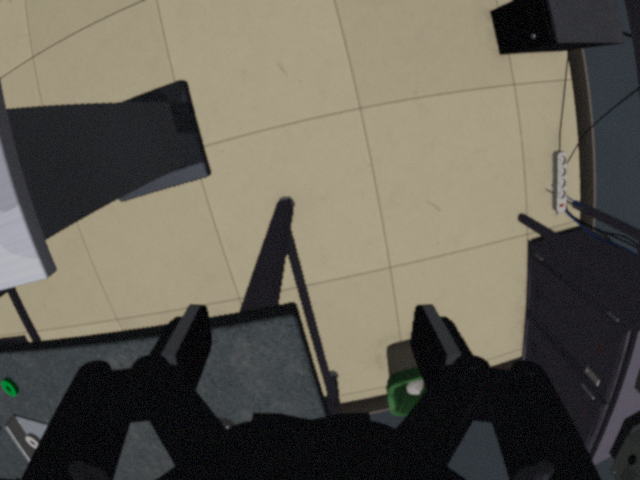

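```bash
python3 - <<'E'
from h import *
import cv2
Tc=np.array([[ 9.99999290e-01,-1.18378158e-03,-1.34199699e-04,7.04589346e-04],[1.16267858e-03,9.45140364e-01,3.26662427e-01,-8.44874493e-02],[-2.59859413e-04,-3.26662351e-01,9.45141069e-01,-1.42528853e-01],[0,0,0,1]])
W=dict(f=371.648,c=(310.727,233.827),T=Tc,fish=1)
i=cv2.imread("pics/wrist0.png"); i=cv2.convertScaleAbs(i,alpha=2.2,beta=25)
i=cv2.resize(i[280:480,110:530],None,fx=1.9,fy=1.9)
for z,col in ((-13,(0,0,255)),(-40,(0,255,255))):
  for s in (1,-1):
    q=np.array([[s*a,b,z] for a,b in((42.5,-11),(42.5,11),(57,11),(57,-11))])/1e3
    p=((proj(W,q)-[110,280])*1.9).astype(int); cv2.polylines(i,[p],True,col,1)
cv2.imwrite("pics/fing.png",i)
E
```

```text
(no output)
```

View pics/fing.png

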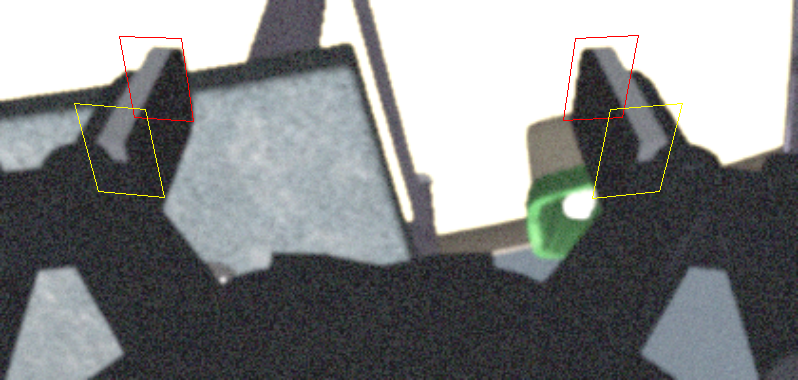

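```bash
cat >> h.py <<'E'
def rv(psi):
    c,s=np.cos(psi),np.sin(psi)
    return R.from_matrix(np.array([[c,s,0],[s,-c,0],[0,0,-1.]])).as_rotvec()
E
python3 - <<'E'
from h import *
from cell import *
t=np.array([.5189,-.0652,-.1757])
for flip in (0,np.pi):
  for xt,yt,a,z in ((-60,-40,28,.1),(-22,-40,28,-.004),(40,-36,45,-.004),(105,-36,75,-.004),(105,-36,75,.1),(40,-40,45,.2)):
    p=t2w(t,[[xt/1e3,yt/1e3,z]])[0]
    q=ik(p,rv(np.radians(a)+t[2]+flip)); print(flip>0,xt,a,None if q is None else np.round(q,2))
print(get_state()['clock'])
E
```

```text
False -60 28 [-0.36  0.31 -0.6   0.66 -0.    0.89]
False -22 28 [-0.35  0.53 -0.59  0.45 -0.    0.91]
False 40 45 [-0.32  0.61 -0.43  0.54 -0.    0.64]
False 105 75 [-0.31  0.7  -0.24  0.64  0.    0.13]
False 105 75 [-0.31  0.57 -0.15  0.84  0.    0.13]
False 40 45 [-0.33  0.37 -0.21  0.99 -0.    0.63]
True -60 28 [-0.36  0.31 -0.6   0.66 -0.   -2.25]
True -22 28 [-0.35  0.53 -0.59  0.45 -0.   -2.23]
True 40 45 [-0.32  0.61 -0.43  0.54 -0.   -2.5 ]
True 105 75 [-0.31  0.7  -0.24  0.64  0.   -3.01]
True 105 75 [-0.31  0.57 -0.15  0.84  0.   -3.01]
True 40 45 [-0.33  0.37 -0.21  0.99 -0.   -2.51]
1.05
```

```bash
python3 - <<'E'
from h import *
from cell import *
import cv2
t=np.array([.5189,-.0652,-.1757])
p=t2w(t,[[.05,-.10,.15]])[0]
movep(p,rv(t[2]))
s=get_state(); f=grab_frame("wrist")
cv2.imwrite("pics/w1.png",f["img"][:,:,::-1]); np.savez("w1.npz",p=s["position"],r=s["eef_rot"],T=f["T_tool_cam"])
print(s["clock"],s["position"],s["contact_force"])
for k in ["ring","hinge","fence","pocket","flap_edge"]:
    print(k,[(([round(v,1) for v in d["centre"]]),round(d["score"],2)) for d in tip_of("wrist",k)[:3]])
print(get_state()['clock'])
E
```

```text
3.9667 [ 0.55089451 -0.17156961  0.15009316] [-0.14126711 -0.4890923   0.8806457 ]
ring [([223.0, 332.6], 0.95), ([245.1, 225.4], 0.62), ([60.4, 168.2], 0.58)]
hinge [([237.6, 88.3], 0.77)]
fence [([240.6, 227.2], 0.92)]
pocket [([413.5, 193.6], 0.88)]
flap_edge [([348.9, 215.4], 0.85), ([243.6, 88.7], 0.41)]
4.2667
```

View pics/w1.png

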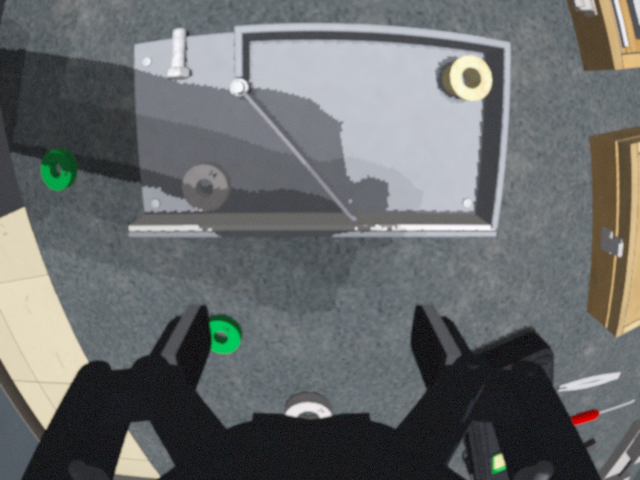

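```bash
python3 - <<'E'
import cv2
i=cv2.imread("pics/w1.png")
a=cv2.resize(i[15:250,120:330],None,fx=2.5,fy=2.5,interpolation=cv2.INTER_CUBIC)
b=cv2.resize(i[15:250,320:530],None,fx=2.5,fy=2.5,interpolation=cv2.INTER_CUBIC)
cv2.imwrite("pics/w1a.png",a);cv2.imwrite("pics/w1b.png",b)
E
```

```text
(no output)
```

View pics/w1a.png

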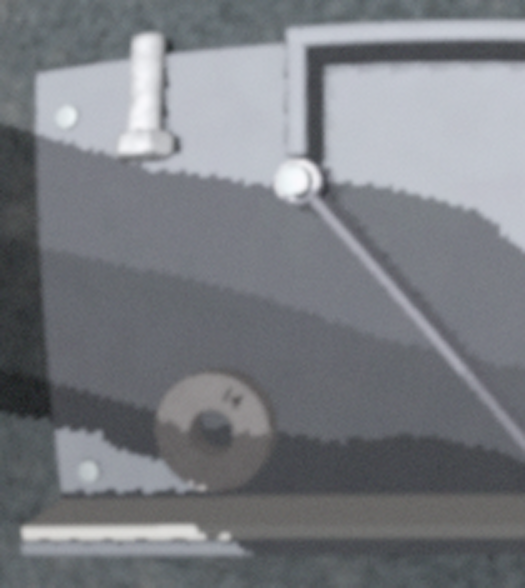

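View pics/w1b.png

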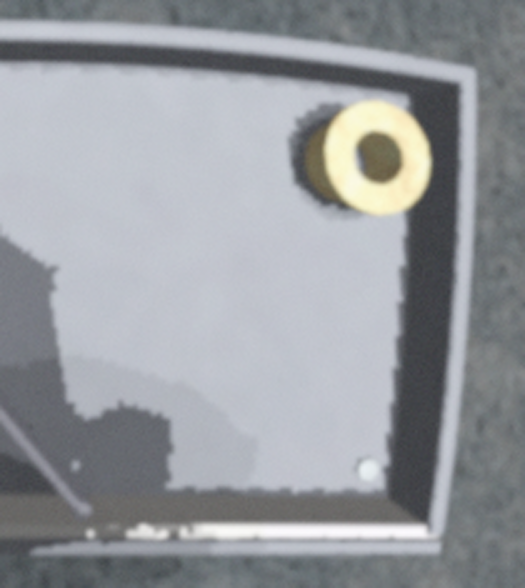

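```bash
python3 - <<'E'
from h import *
import cv2
d=np.load("w1.npz"); B=np.eye(4); B[:3,:3]=R.from_rotvec(d["r"]).as_matrix(); B[:3,3]=d["p"]
W=dict(f=371.64829954431775,c=(310.72683468502214,233.82716212726515),T=B@d["T"],fish=1)
a=lambda x,y:(120+x/2.5,15+y/2.5); b=lambda x,y:(320+x/2.5,15+y/2.5)
L=[((-95,47,6),a(37,73)),((0,0,44),a(297,181)),((-95,-98,40),a(22,541)),((-95,-98,6),a(62,492)),((189,-98,40),b(430,538)),((189,-98,6),b(386,492)),((189,38,40),b(458,84)),((80,-96,38),b(86,511))]
o=np.array([l[0] for l in L])/1e3; px=np.array([l[1] for l in L])
r=least_squares(lambda t:(proj(W,t2w(t,o))-px).ravel(),[.519,-.065,-.176],loss='soft_l1'); print(r.x); print((proj(W,t2w(r.x,o))-px).round(1))
rc=unproj(W,a(214,432),.018); print(rc,w2t(r.x,rc)*1e3)
for e in [(-58,0),(58,0),(0,58),(0,-60)]: print(w2t(r.x,unproj(W,a(214+e[0],432+e[1]),.018))*1e3)
# allow camera translation bias test: free z
t=r.x
img=cv2.imread("pics/w1.png")
for y,z in((-98,40),(-98,6),(-104,40),(38,40)):
    for x in np.arange(-95 if y<0 else 0,190,3):
        q=proj(W,t2w(t,[[x/1e3,y/1e3,z/1e3]]))[0]; cv2.circle(img,tuple(int(v) for v in q.round()),0,(0,0,255),-1)
cv2.imwrite("pics/w1o.png",cv2.resize(img[10:250,115:525],None,fx=1.95,fy=1.95))
np.save("tray.npy",t)
E
```

```text
[ 0.52108019 -0.06301189 -0.1739415 ]
[[-1.  -0.2]
 [-0.8 -0.1]
 [-1.6 -4.6]
 [-0.3  2.8]
 [ 0.4 -3.9]
 [ 0.8  2.3]
 [ 1.8 -0.1]
 [ 0.8  3. ]]
[ 0.47545161 -0.12991012  0.018     ] [-33.36227551 -73.78549342]
[-52.63398763 -73.25575855]
[-14.75591862 -74.20331828]
[-34.83972534 -92.44147668]
[-32.10359566 -55.00801076]
```

View pics/w1o.png

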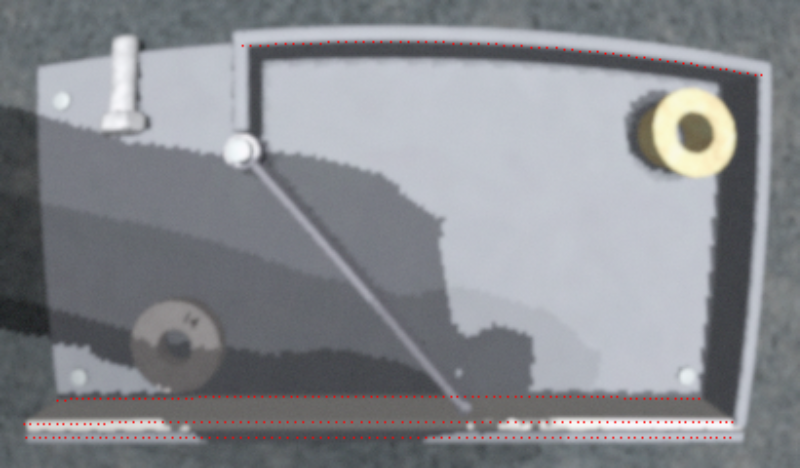

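```bash
python3 - <<'E'
from h import *
import cv2
d=np.load("w1.npz"); B=np.eye(4); B[:3,:3]=R.from_rotvec(d["r"]).as_matrix(); B[:3,3]=d["p"]
W=dict(f=371.64829954431775,c=(310.72683468502214,233.82716212726515),T=B@d["T"],fish=1)
a=lambda x,y:(120+x/2.5,15+y/2.5); b=lambda x,y:(320+x/2.5,15+y/2.5)
L=[((-95,47,6),a(37,73)),((0,0,44),a(297,181)),((-95,-98,40),a(23,525)),((-95,-98,6),a(62,492)),((189,-98,40),b(430,522)),((189,-98,6),b(386,492)),((189,38,40),b(458,84)),((80,-96,38),b(86,511))]
o=np.array([l[0] for l in L])/1e3; px=np.array([l[1] for l in L])
r=least_squares(lambda t:(proj(W,t2w(t[:3],o)+[0,0,0])-px).ravel(),[.519,-.065,-.176],loss='soft_l1'); print(r.x); print((proj(W,t2w(r.x,o))-px).round(1))
rc=unproj(W,a(214,432),.018); print(rc,w2t(r.x,rc)*1e3)
# with free pitch of camera (small rotation) + translation z
def f(t):
    W2=dict(W); M=W['T'].copy(); M[:3,:3]=M[:3,:3]@R.from_rotvec([t[3],t[4],t[5]]).as_matrix(); W2['T']=M
    return np.r_[(proj(W2,t2w(t[:3],o))-px).ravel(),t[3:]/.006]
s=least_squares(f,[*r.x,0,0,0],loss='soft_l1'); print(s.x,s.fun[:16].reshape(-1,2).round(1))
np.save("tray.npy",r.x)
E
```

```text
[ 0.52121405 -0.0617857  -0.17303496]
[[-1.1 -1.5]
 [-1.  -1.9]
 [-2.2  0.4]
 [-0.5  1.5]
 [ 0.6  0.8]
 [ 1.   0.7]
 [ 1.7 -2. ]
 [ 0.9  1.3]]
[ 0.47545161 -0.12991012  0.018     ] [-33.34988908 -74.98614706]
[ 5.20967380e-01 -6.37346651e-02 -1.73156201e-01 -6.94906543e-03
  1.06419826e-04  3.91432245e-05] [[-1.2 -1.6]
 [-0.9 -1.6]
 [-1.8  0.4]
 [-0.2  1.3]
 [ 0.3  0.9]
 [ 0.8  0.5]
 [ 2.  -1.7]
 [ 0.8  1.3]]
```

```bash
python3 - <<'E'
from h import *
d=np.load("w1.npz"); B=np.eye(4); B[:3,:3]=R.from_rotvec(d["r"]).as_matrix(); B[:3,3]=d["p"]
W=dict(f=371.64829954431775,c=(310.72683468502214,233.82716212726515),T=B@d["T"],fish=1)
a=lambda x,y:(120+x/2.5,15+y/2.5); b=lambda x,y:(320+x/2.5,15+y/2.5)
L=[((-95,47,6),a(37,73)),((0,0,44),a(297,181)),((-95,-98,40),a(23,525)),((-95,-98,6),a(62,492)),((189,-98,40),b(430,522)),((189,-98,6),b(386,492)),((189,38,40),b(458,84)),((80,-96,38),b(86,511))]
o=np.array([l[0] for l in L])/1e3; px=np.array([l[1] for l in L])
t=None
def cam(dz):
    W2=dict(W); W2['T']=W['T'].copy(); W2['T'][2,3]+=dz; return W2
r=least_squares(lambda t:np.r_[(proj(cam(t[3]),t2w(t[:3],o))-px).ravel(),t[3]/.004],[.519,-.065,-.176,0],loss='soft_l1'); print(r.x); print(r.fun[:16].reshape(-1,2).round(1))
rc=unproj(cam(r.x[3]),a(214,432),.018); print(rc,w2t(r.x,rc)*1e3)
obj=np.array([[-95,47,6],[195,44,40],[0,0,44],[80,-96,38],[189,-98,40],[-95,-98,40]])/1e3
# joint with top, bias per camera (2mm)
pt=np.array([[173,382],[240,37],[249,277],[382,203],[408,73],[350,411]])/2.7+[260,130]
def f(t):
    Tt=dict(TOP); Tt['T']=TOP['T'].copy(); Tt['T'][:3,3]+=t[6:9]
    Ww=dict(W); Ww['T']=W['T'].copy(); Ww['T'][:3,3]+=t[3:6]
    return np.r_[(proj(Ww,t2w(t[:3],o))-px).ravel(),(proj(Tt,t2w(t[:3],obj))-pt).ravel()/.5,t[3:]/.002]
s=least_squares(f,[.519,-.065,-.176]+[0]*6,loss='soft_l1');print(s.x.round(4),s.fun.round(1)); np.save("tray.npy",s.x[:3])
Ww=dict(W); Ww['T']=W['T'].copy(); Ww['T'][:3,3]+=s.x[3:6]
rc=unproj(Ww,a(214,432),.018); print(rc,w2t(s.x,rc)*1e3)
E
```

```text
[ 0.52115672 -0.06228639 -0.17254056  0.00282183]
[[ 0.4 -0.4]
 [-0.1 -1. ]
 [-0.5 -0. ]
 [ 1.   1.2]
 [-0.9  0.2]
 [-0.3  0.3]
 [-0.1 -1. ]
 [ 0.5  0.8]]
[ 0.47452475 -0.13034364  0.018     ] [-34.25510989 -75.05276421]
[ 0.5201 -0.0635 -0.1719 -0.001  -0.0012  0.0027  0.001   0.0012  0.0024] [ 0.3 -0.2 -0.2 -0.9 -0.5  0.2  1.   1.4 -0.8  0.2 -0.2  0.2 -0.1 -1.1
  0.6  0.8 -0.5  0.4 -0.7 -1.5  0.5  0.1  0.7 -0.4  0.6 -0.5 -1.3  2.9
 -0.5 -0.6  1.3  0.5  0.6  1.2]
[ 0.47358921 -0.1315261   0.018     ] [-34.21630417 -74.95014219]
```

```bash
cat > plan.py <<'E'
import numpy as np
from scipy.spatial import ConvexHull
def fr(al): 
    u=np.array([np.cos(al),np.sin(al)]); return u,np.array([-u[1],u[0]])
def rect(C,al,a,b,w=11):
    u,v=fr(al); n=12
    pts=[C+s*u+e*w*v for s in np.linspace(a,b,n) for e in (-1,1)]+[C+s*u+e*v for e in np.linspace(-w,w,n) for s in (a,b)]
    return np.array(pts)
def flapcoords(P,phi):
    th=phi-np.radians(50); d=np.array([np.cos(th),np.sin(th)]); n=np.array([-d[1],d[0]])
    return P@d,P@n   # s along, q: + = left/back side
def phi_of(P):
    # smallest phi with all pts clear of flap (on right/front side) where s in [0,125]
    for phi in np.arange(0,1.4,.004):
        s,q=flapcoords(P,phi)
        m=(s>0)&(s<125)
        if not np.any(m&(q>-1.5)&(q<40)): 
            c=m&(q>-4)
            return phi,(s[c].max() if c.any() else np.nan)
    return np.nan,np.nan
def ev(K,al,ring):
    u,v=fr(al); C=np.array(K)+42.5*u+11*v
    A=rect(C,al,42.5,57); A2=rect(C,al,42.5,49.5); B=rect(C,al,-57,-42.5)
    p,s=phi_of(A); p2,s2=phi_of(A2)
    out=dict(C=C.round(1),phi=(p,p2),s=(s,s2),fence=B[:,1].min()+98,pin=np.hypot(*A.T).min()-4.5)
    wall=A[(abs(A[:,0])<3)]; out['wall']=(7-wall[:,1].max()) if len(wall) else 99
    out['Ax']=A[:,0].max(); out['Aright']=A[:,1].min()
    cl=[]
    for ph in (p2,):
        th=np.linspace(0,2*np.pi,60); Rg=np.c_[np.cos(th),np.sin(th)]*19+ring
        for P in (Rg,B):
            s_,q_=flapcoords(P,ph); 
            dx=np.maximum(s_-125,0)+np.maximum(-s_,0); dq=np.where(q_<0,-q_-1.5,0); cl.append(np.hypot(dx,dq).min())
    cl.append(np.hypot(*(A-ring).T).min()-19)
    out['clr_ring_B_AR']=np.round(cl,1); 
    out['B-ring']=np.hypot(*(B-ring).T).min()-19
    return out
E
python3 - <<'E'
from plan import *
# final
best=[]
for xr in (123,124,125,127):
  for dl in (-2,0,2):
    for a in range(64,90,3):
      K=(xr-np.sqrt(361-dl*dl),-79+dl)
      o=ev(K,np.radians(a),np.array([xr,-79]))
      if o['s'][1]<122 and o['phi'][0]<1.1: print(xr,dl,a,np.round(o['phi'],2),np.round(o['s'],0),round(o['fence'],1),o['Ax'].round(),o['clr_ring_B_AR'],round(o['B-ring'],1))
E
```

```text
123 -2 64 [0. 0.] [94. 94.] 4.0 148.0 [ 0.   0.  57.6] 0.0
123 -2 67 [0. 0.] [90. 90.] 3.7 143.0 [ 0.   0.  58.6] -0.0
123 -2 70 [0. 0.] [86. 86.] 3.4 138.0 [ 0.   0.  59.5] -0.0
123 -2 73 [0. 0.] [83. 83.] 3.1 133.0 [ 0.   0.  60.5] 0.0
123 -2 76 [0. 0.] [79. 79.] 2.9 128.0 [ 0.   0.  61.5] 0.0
123 -2 79 [0. 0.] [75. 75.] 2.8 123.0 [ 0.   0.  62.5] 0.0
123 -2 82 [0. 0.] [72. 72.] 2.6 118.0 [ 0.   0.  63.5] 0.0
123 -2 85 [0. 0.] [69. 69.] 2.6 113.0 [ 0.   0.  64.5] 0.0
123 -2 88 [0. 0.] [66. 66.] 2.5 108.0 [ 0.   0.  65.5] 0.0
123 0 64 [0. 0.] [93. 93.] 6.0 148.0 [ 0.   0.  59.5] 0.0
123 0 67 [0. 0.] [89. 89.] 5.7 143.0 [ 0.   0.  60.5] 0.0
123 0 70 [0. 0.] [85. 85.] 5.4 138.0 [ 0.   0.  61.5] 0.0
123 0 73 [0. 0.] [81. 81.] 5.1 133.0 [ 0.   0.  62.5] 0.0
123 0 76 [0. 0.] [77. 77.] 4.9 128.0 [ 0.   0.  63.5] -0.0
123 0 79 [0. 0.] [74. 74.] 4.8 123.0 [ 0.   0.  64.5] 0.0
123 0 82 [0. 0.] [70. 70.] 4.6 118.0 [ 0.   0.  65.5] 0.0
123 0 85 [0. 0.] [67. 67.] 4.6 113.0 [ 0.   0.  66.5] 0.0
123 0 88 [0. 0.] [64. 64.] 4.5 107.0 [ 0.   0.  67.4] 0.0
123 2 64 [0. 0.] [91. 91.] 8.0 148.0 [ 0.   
[... 4523 characters left out ...]
0
127 0 82 [0. 0.] [73. 73.] 4.6 122.0 [ 0.   0.  65.5] 0.0
127 0 85 [0. 0.] [70. 70.] 4.6 117.0 [ 0.   0.  66.5] 0.0
127 0 88 [0. 0.] [67. 67.] 4.5 111.0 [ 0.   0.  67.4] 0.0
127 2 64 [0. 0.] [94. 94.] 8.0 152.0 [ 0.   0.  61.5] 0.0
127 2 67 [0. 0.] [90. 90.] 7.7 147.0 [ 0.   0.  62.5] -0.0
127 2 70 [0. 0.] [86. 86.] 7.4 142.0 [ 0.   0.  63.5] -0.0
127 2 73 [0. 0.] [82. 82.] 7.1 137.0 [ 0.   0.  64.5] 0.0
127 2 76 [0. 0.] [79. 79.] 6.9 132.0 [ 0.   0.  65.5] 0.0
127 2 79 [0. 0.] [75. 75.] 6.8 127.0 [ 0.   0.  66.5] 0.0
127 2 82 [0. 0.] [72. 72.] 6.6 122.0 [ 0.   0.  67.5] 0.0
127 2 85 [0. 0.] [68. 68.] 6.6 117.0 [ 0.   0.  68.4] 0.0
127 2 88 [0. 0.] [65. 65.] 6.5 112.0 [ 0.   0.  69.4] -0.0
```

```bash
python3 - <<'E'
s=open('plan.py').read()
i=s.index("def phi_of"); j=s.index("def ev")
s=s[:i]+'''def phi_of(P):
    # flap rests on P from the open side
    prev=np.nan
    for phi in np.arange(1.4,-.001,-.004):
        s,q=flapcoords(P,phi)
        if np.any((s>0)&(s<125)&(q>-1.5)):
            c=(s>0)&(q>-3)
            return phi+.004,s[c].min()
    return 0,np.nan
'''+s[j:]
open('plan.py','w').write(s)
E
python3 - <<'E'
from plan import *
for xr in (123,125,127):
  for dl in (-2,0,2):
    for a in range(62,92,4):
      K=(xr-np.sqrt(361-dl*dl),-79+dl)
      o=ev(K,np.radians(a),np.array([xr,-79]))
      if o['s'][1]<124 and o['phi'][0]<1.12: print(xr,dl,a,np.round(o['phi'],2),np.round(o['s'],0),round(o['fence'],1),o['Ax'].round(),o['clr_ring_B_AR'])
E
```

```text
123 -2 66 [1.02 0.98] [124. 121.] 3.8 145.0 [71.7 79.4 58.3]
123 -2 70 [1.06 1.  ] [118. 115.] 3.4 138.0 [73.5 82.  59.5]
123 -2 74 [1.07 1.01] [112. 108.] 3.1 132.0 [74.8 84.2 60.8]
123 -2 78 [1.09 1.02] [105. 102.] 2.8 125.0 [75.7 86.2 62.2]
123 -2 82 [1.1  1.03] [98. 96.] 2.6 118.0 [76.6 88.2 63.5]
123 -2 86 [1.11 1.03] [91. 89.] 2.5 111.0 [76.6 89.7 64.8]
123 -2 90 [1.12 1.02] [84. 83.] 2.5 104.0 [76.1 91.  66.1]
123 0 66 [1.04 1.  ] [124. 121.] 5.8 144.0 [73.5 78.6 60.2]
123 0 70 [1.07 1.02] [119. 115.] 5.4 138.0 [75.3 81.1 61.5]
123 0 74 [1.09 1.03] [112. 109.] 5.1 131.0 [77.  83.7 62.8]
123 0 78 [1.11 1.04] [105. 102.] 4.8 125.0 [77.9 85.6 64.2]
123 0 82 [1.12 1.05] [98. 96.] 4.6 118.0 [78.8 87.6 65.5]
123 2 66 [1.04 1.02] [124. 121.] 7.8 145.0 [75.3 77.9 62.2]
123 2 70 [1.09 1.04] [119. 116.] 7.4 138.0 [77.5 80.6 63.5]
123 2 74 [1.11 1.05] [112. 109.] 7.1 132.0 [78.8 82.8 64.8]
125 -2 66 [0.99 0.98] [124. 123.] 3.8 147.0 [71.9 79.7 58.3]
125 -2 70 [1.05 1.  ] [120. 117.] 3.4 140.0 [73.3 81.9 59.5]
125 -2 74 [1.07 1.01] [114. 110.] 3.1 134.0 [74.6 84.2 60.8]
125 -2 78 [1.08 1.
[... 1078 characters left out ...]
 1.02] [95. 93.] 2.5 115.0 [76.7 90.  64.8]
127 -2 90 [1.1  1.02] [88. 87.] 2.5 108.0 [76.3 91.3 66.1]
127 0 66 [0.98 0.98] [124. 124.] 5.8 148.0 [71.7 77.6 60.2]
127 0 70 [1.07 1.01] [123. 119.] 5.4 142.0 [75.4 81.4 61.5]
127 0 74 [1.08 1.02] [116. 112.] 5.1 135.0 [76.7 83.7 62.8]
127 0 78 [1.1  1.04] [109. 106.] 4.8 129.0 [78.1 86.  64.2]
127 0 82 [1.11 1.04] [102. 100.] 4.6 122.0 [78.6 87.7 65.5]
127 0 86 [1.12 1.04] [95. 93.] 4.5 115.0 [79.  89.5 66.8]
127 2 66 [0.99 0.99] [124. 124.] 7.8 149.0 [73.1 76.5 62.2]
127 2 70 [1.08 1.03] [123. 119.] 7.4 142.0 [77.2 80.7 63.5]
127 2 74 [1.1  1.04] [116. 113.] 7.1 136.0 [79.  83.2 64.8]
127 2 78 [1.12 1.05] [110. 106.] 6.8 129.0 [79.9 85.2 66.2]
```

```bash
python3 - <<'E'
from plan import *
for xr in (-75,-65,-55,-45,-34,-20,0,20,40,60,80,100,115):
  for a in range(16,76,5):
    y=-73 if xr<-30 else -77
    K=(xr-19,y)
    ring=np.array([max(xr,-34.2),-75 if xr<-30 else -79])
    o=ev(K,np.radians(a),ring)
    if o['pin']>1.5 and o['wall']>2 and o['s'][1]<122 or o['s'][0]!=o['s'][0] : print(xr,a,o['C'],np.round(o['phi'],2),np.round(o['s'],0),'fen',round(o['fence'],1),'pin',o['pin'].round(1),'w',o['wall'],o['clr_ring_B_AR'])
E
```

```text
-75 16 [-56.2 -50.7] [0 0] [nan nan] fen 21.0 pin 20.3 w 37.19389596119548 [ 53.9 111.2  14.6]
-75 21 [-58.3 -47.5] [0 0] [nan nan] fen 19.8 pin 14.6 w 40.608067314253816 [ 53.9 113.1  18.9]
-75 26 [-60.6 -44.5] [0 0] [nan nan] fen 18.6 pin 12.7 w 99 [ 53.9 115.1  23.6]
-75 31 [-63.2 -41.7] [0 0] [nan nan] fen 17.5 pin 14.2 w 99 [ 53.9 116.7  28.6]
-75 36 [-66.1 -39.1] [0 0] [nan nan] fen 16.5 pin 15.0 w 99 [ 53.9 117.5  33.7]
-75 41 [-69.1 -36.8] [0 0] [nan nan] fen 15.5 pin 15.9 w 99 [ 53.9 117.5  38.9]
-75 46 [-72.4 -34.8] [0 0] [nan nan] fen 14.6 pin 20.4 w 99 [ 53.9 117.5  44.1]
-75 51 [-75.8 -33. ] [0 0] [nan nan] fen 13.7 pin 27.2 w 99 [ 53.9 117.5  49.3]
-75 56 [-79.4 -31.6] [0 0] [nan nan] fen 13.0 pin 35.0 w 99 [ 53.9 117.5  54.5]
-75 61 [-83.  -30.5] [0 0] [nan nan] fen 12.3 pin 43.4 w 99 [ 53.9 117.5  59.6]
-75 66 [-86.8 -29.7] [0 0] [nan nan] fen 11.8 pin 51.9 w 99 [ 53.9 117.5  64.6]
-75 71 [-90.6 -29.2] [0 0] [nan nan] fen 11.3 pin 60.6 w 99 [ 53.9 117.5  69.4]
-65 16 [-46.2 -50.7] [0 0] [nan nan] fen 21.0 pin 20.6 w 32.51634623811461 [ 53.9 102.4  21.8]
-65 21 [-48.3 
[... 7784 characters left out ...]
 fen 9.0 pin 105.9 w 99 [69.5 70.  58.9]
100 61 [ 92.  -34.5] [1.07 1.02] [111. 106.] fen 8.3 pin 98.8 w 99 [72.3 73.2 60.5]
100 66 [ 88.2 -33.7] [1.11 1.05] [103.  99.] fen 7.8 pin 91.5 w 99 [75.1 76.3 62.2]
100 71 [ 84.4 -33.2] [1.15 1.08] [95. 91.] fen 7.3 pin 84.0 w 99 [77.4 79.2 63.8]
115 16 [133.8 -54.7] [0 0] [nan nan] fen 17.0 pin 170.2 w 99 [ 0.   0.  48.7]
115 21 [131.7 -51.5] [0 0] [nan nan] fen 15.8 pin 165.0 w 99 [ 0.   0.  49.5]
115 61 [107.  -34.5] [1.02 1.  ] [123. 121.] fen 8.3 pin 113.7 w 99 [72.9 74.3 60.5]
115 66 [103.2 -33.7] [1.08 1.03] [118. 113.] fen 7.8 pin 106.4 w 99 [75.3 77.5 62.2]
115 71 [ 99.4 -33.2] [1.11 1.05] [110. 106.] fen 7.3 pin 98.9 w 99 [77.8 80.6 63.8]
```

```bash
python3 - <<'E'
from h import *
from cell import *
t=np.load("tray.npy")
P=lambda x,y,z:t2w(t,[[x/1e3,y/1e3,z]])[0]
move_l(P(90,-78,.07),velocity=.2,rot=rv(t[2]))
move_l(P(90,-78,.008),velocity=.08)
s=get_state(); print(s['clock'],s['contact_force'])
h=move_l(P(90,-95,.008),velocity=.02,until_force=4)
s=get_state(); print(h,s['clock'],w2t(t,s['position'])*1e3,s['contact_force'])
move_l(P(90,-80,.008),velocity=.05)
move_l(P(90,-80,.08),velocity=.2)
print(get_state()['clock'])
E
```

```text
5.8083 [ 0.1188582  -0.13738753 -0.5337322 ]
True 6.35 [ 89.62332519 -86.76638617] [ 0.38432421  0.50816618 -1.07436884]
7.1417
```

The fence touch matches the fitted tray pose to within 0.3 mm. Next I descend behind the ring and push in segments, watching the force.

```bash
cat >> h.py <<'E'
def C_of(Kx,Ky,adeg):
    a=np.radians(adeg); u=np.array([np.cos(a),np.sin(a)]); v=np.array([-u[1],u[0]])
    return np.array([Kx,Ky])+42.5*u+11*v
E
python3 - <<'E'
from h import *
from cell import *
import cv2
t=np.load("tray.npy")
def go(xr,Ky,a,z,vel):
    c=C_of(xr-19,Ky,a); p=t2w(t,[[c[0]/1e3,c[1]/1e3,z]])[0]
    move_l(p,velocity=vel,rot=rv(np.radians(a)+t[2]))
    s=get_state(); f=s['contact_force']; print(xr,a,round(s['clock'],2),(w2t(t,s['position'])*1e3).round(1),f.round(1)); return np.linalg.norm(f)
z=-.0035
go(-62,-73,23,.09,.25)
go(-62,-73,23,z,.1)
for xr,Ky,a in ((-36,-73,24),(-20,-74,27),(0,-76,31),(20,-77,34)):
    if go(xr,Ky,a,z,.05)>35: break
for n in("top","wrist"):
    f=grab_frame(n); cv2.imwrite(f"pics/{n}2.png",f["img"][:,:,::-1])
E
python3 -c "
import cv2,numpy as np
a=cv2.resize(cv2.imread('pics/top2.png')[130:300,300:440],None,fx=3,fy=3,interpolation=2)
b=cv2.imread('pics/wrist2.png'); b=cv2.resize(b,None,fx=.58,fy=.58,interpolation=cv2.INTER_AREA)
o=np.zeros((510,800,3),np.uint8);o[:,:420]=a;o[:278,425:796]=b[:278,:371];cv2.imwrite('pics/m2.png',o)"
```

```text
-62 23 7.86 [-45.  -46.6] [ 0.5 -0.7 -0.2]
-62 23 8.94 [-45.6 -46.4] [-0.2  1.1 -0.3]
-36 24 9.6 [-22.1 -46.3] [-4.6 -2.1 -1.5]
-20 27 10.04 [ -6.2 -45.4] [-2.6 -3.9 -2.3]
0 31 10.55 [ 13.  -44.9] [ 0.6 -3.9 -1.2]
20 34 11.07 [ 31.4 -44.2] [ 0.6 -2.3 -0.8]
```

View pics/m2.png

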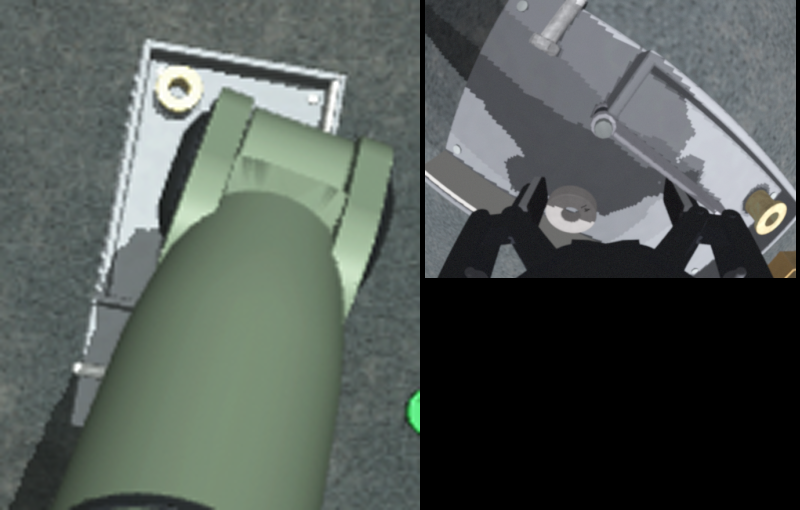

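View pics/wrist2.png

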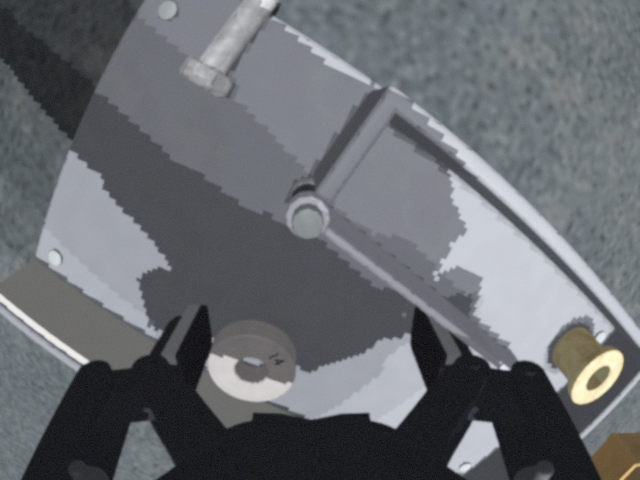

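Wrist view: the ring at (252,362) rides ahead of the rear finger along the fence. The front finger at (430,330) holds the flap, which runs from (305,215) to (515,360), well clear of the ring. Continuing.

```bash
cat > go.py <<'E'
from h import *
from cell import *
import cv2
t=np.load("tray.npy")
def go(xr,Ky,a,z,vel):
    c=C_of(xr-19,Ky,a); p=t2w(t,[[c[0]/1e3,c[1]/1e3,z]])[0]
    move_l(p,velocity=vel,rot=rv(np.radians(a)+t[2]))
    s=get_state(); f=s['contact_force']; print(xr,a,round(s['clock'],2),(w2t(t,s['position'])*1e3).round(1),f.round(1)); return np.linalg.norm(f)
z=-.0035
def ringpos(px):
    s=get_state();B=np.eye(4); B[:3,:3]=R.from_rotvec(s["eef_rot"]).as_matrix(); B[:3,3]=s["position"]
    T=np.array([[ 9.99999290e-01,-1.18378158e-03,-1.34199699e-04,7.04589346e-04],[1.16267858e-03,9.45140364e-01,3.26662427e-01,-8.44874493e-02],[-2.59859413e-04,-3.26662351e-01,9.45141069e-01,-1.42528853e-01],[0,0,0,1]])
    W=dict(f=371.64829954431775,c=(310.72683468502214,233.82716212726515),T=B@T,fish=1)
    return w2t(t,unproj(W,px,.018))*1e3
E
python3 - <<'E'
from go import *
for xr,Ky,a in ((40,-77,37),(60,-77,40),(80,-77,46),(100,-78,57)):
    if go(xr,Ky,a,z,.05)>35: break
f=grab_frame("wrist"); cv2.imwrite("pics/wrist3.png",f["img"][:,:,::-1])
f=grab_frame("side"); cv2.imwrite("pics/side3.png",cv2.resize(f["img"][200:330,250:430,::-1],None,fx=4,fy=4,interpolation=2))
E
```

```text
40 37 11.68 [ 49.5 -42.6] [ 1.3 -1.4 -0.4]
60 40 12.2 [ 67.7 -41.3] [ 0.5 -2.9 -0.7]
80 46 12.68 [ 82.9 -38.7] [ 1.6 -2.1 -2.2]
100 57 13.07 [ 94.3 -36.3] [-1.3 -1.5  0.4]
```

View pics/wrist3.png

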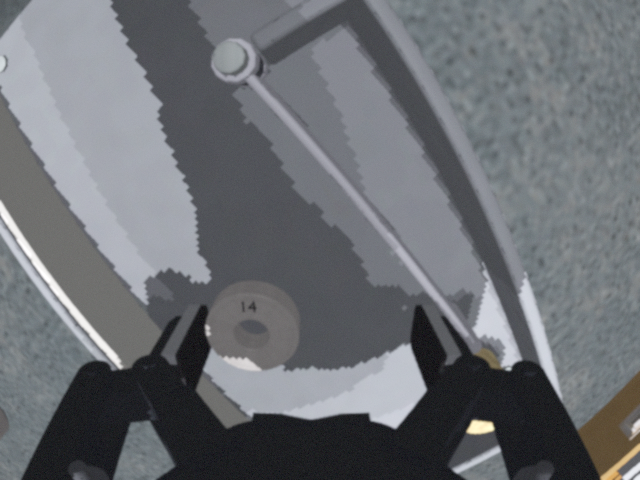

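View pics/side3.png

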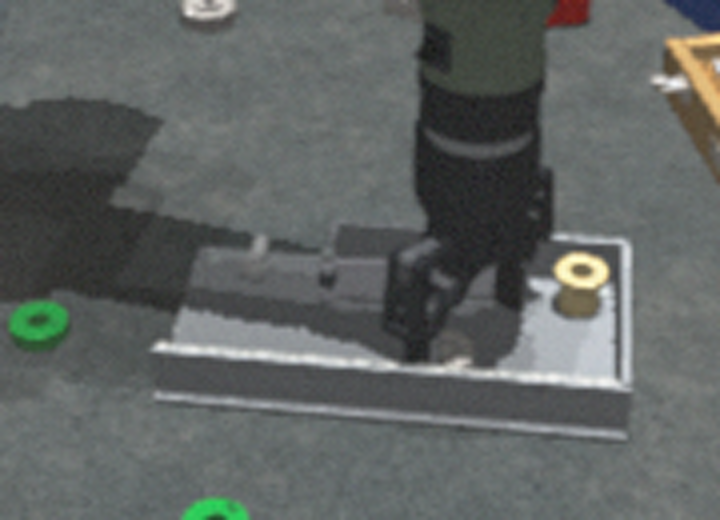

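```bash
python3 - <<'E'
from go import *
print(C_of(81,-78,57),w2t(t,get_state()['position'])*1e3,ringpos((253,324)),ringpos((207,330)))
print([ (d['centre'],d['score']) for d in spot_in("wrist","ring")])
E
```

```text
[ 94.92178274 -36.36547148] [ 94.38919361 -36.36979988] [ 77.75860922 -51.47823327] [ 70.40149138 -69.45722771]
[([253.6, 319.6], 0.79)]
```

The ring is off the fence, at about tray (78,-51), and resting on the rear finger's pad. It rolled left because I shifted the finger right faster than the ring moved. The flap is still held. I'll back off with the flap held open and re-measure.

```bash
python3 - <<'E'
from go import *
for xr,Ky,a in ((80,-77,46),(60,-77,40),(35,-77,36)):
    if go(xr,Ky,a,z,.07)>35: break
f=grab_frame("wrist"); cv2.imwrite("pics/wrist4.png",f["img"][:,:,::-1])
print([ (d['centre'],d['score'],ringpos(d['centre'])) for d in spot_in("wrist","ring")])
E
```

```text
80 46 13.57 [ 82.3 -38.9] [-1.2 -3.   1. ]
60 40 13.95 [ 66.5 -41.3] [-1.2 -2.1  0.9]
35 36 14.43 [ 43.4 -43.1] [-2.1 -2.4 -0.2]
[([363.5, 382.8], 0.88, array([ 77.34596341, -49.66619131])), ([45.9, 411.6], 0.56, array([ -42.88335955, -192.04969101]))]
```

View pics/wrist4.png

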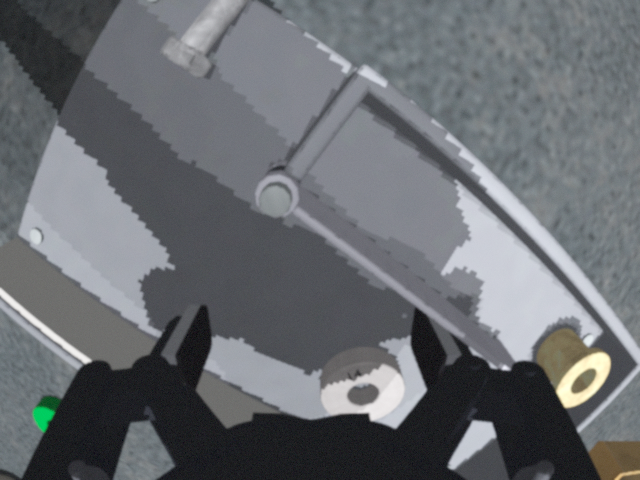

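```bash
python3 - <<'E'
from go import *
s=get_state();B=np.eye(4); B[:3,:3]=R.from_rotvec(s["eef_rot"]).as_matrix(); B[:3,3]=s["position"]
import go
T=np.array([[1,-1.18378158e-03,0,7.04589346e-04],[1.16267858e-03,9.45140364e-01,3.26662427e-01,-8.44874493e-02],[0,-3.26662351e-01,9.45141069e-01,-1.42528853e-01],[0,0,0,1]])
W=dict(f=371.648,c=(310.727,233.827),T=B@T,fish=1)
for px,z_ in (((276,199),.044),((380,266),.038),((340,240),.038)): print(w2t(t,unproj(W,px,z_))*1e3)
from plan import *
for C,a in (((43.4,-43.1),36),): 
    K=np.array(C)-42.5*fr(np.radians(a))[0]-11*fr(np.radians(a))[1]
    print(ev(K,np.radians(a),np.array([78,-50.])))
# nudge plan
for a in (10,15,20):
  for A in ((66,-18),(72,-18),(72,-30),(72,-46),(66,-46)):
    u,v=fr(np.radians(a)); C=np.array(A)-49.75*u; K=C-42.5*u-11*v
    ring=np.array([78,min(-50.,A[1]-12-19)])
    o=ev(K,np.radians(a),ring); print(a,A,C.round(1),np.round(o['phi'],2),np.round(o['s']),round(o['fence'],1),o['clr_ring_B_AR'],round(o['pin']),round(o['B-ring']))
E
python3 - <<'E'
import cv2
i=cv2.imread('pics/wrist4.png')[160:400,240:560]; cv2.imwrite('pics/w4c.png',cv2.resize(i,None,fx=2.5,fy=2.5,interpolation=2))
E
```

```text
[0.83603826 1.6045314 ]
[38.00459498  1.40020875]
[23.12064112  0.89815738]
{'C': array([ 43.4, -43.1]), 'phi': (np.float64(0.8839999999999995), np.float64(0.8279999999999994)), 's': (np.float64(80.89681097853517), np.float64(75.15382759441836)), 'fence': np.float64(12.49705368120462), 'pin': np.float64(67.41109196445656), 'wall': 99, 'Ax': np.float64(95.9796064545892), 'Aright': np.float64(-27.018313715694315), 'clr_ring_B_AR': array([26. , 57.5,  4.8]), 'B-ring': np.float64(49.09090993808232)}
10 (66, -18) [ 17.  -26.6] [0.81 0.78] [65. 58.] 50.6 [22.4 34.3  3.6] 53 82
10 (72, -18) [ 23.  -26.6] [0.82 0.79] [71. 64.] 50.6 [23.1 29.9  2.6] 59 76
10 (72, -30) [ 23.  -38.6] [0.66 0.63] [76. 69.] 38.6 [19.8 39.4  1.6] 62 76
10 (72, -46) [ 23.  -54.6] [0.48 0.43] [82. 76.] 22.6 [15.5 53.6  1.6] 68 76
10 (66, -46) [ 17.  -54.6] [0.45 0.39] [77. 71.] 22.6 [11.7 56.3  2.6] 63 82
15 (66, -18) [ 17.9 -30.9] [0.82 0.78] [65. 59.] 41.7 [22.1 39.4  4. ] 52 79
15 (72, -18) [ 23.9 -30.9] [0.82 0.79] [73. 65.] 41.7 [22.7 35.8  2.5] 58 73
15 (72, -30) [ 23.9 -42.9] [0.67 0.62] [76. 69.] 29.7 [19.1 46.2  1.5] 61 73
15 (72, -46) [ 23.9 -58.9] [0.48 0.42] [82. 76.] 13.7 [14.7 60.5  1.5] 68 73
15 (66, -46) [ 17.9 -58.9] [0.45 0.38] [76. 71.] 13.7 [10.9 63.   3.1] 63 79
20 (66, -18) [ 19.3 -35. ] [0.82 0.78] [66. 60.] 33.2 [21.7 44.9  4.2] 52 76
20 (72, -18) [ 25.3 -35. ] [0.82 0.78] [72. 66.] 33.2 [22.4 41.9  2.1] 58 70
20 (72, -30) [ 25.3 -47. ] [0.67 0.61] [75. 69.] 21.2 [18.3 52.9  1.2] 61 71
20 (72, -46) [ 25.3 -63. ] [0.48 0.41] [81. 76.] 5.2 [13.8 66.9  1.2] 68 71
20 (66, -46) [ 19.3 -63. ] [0.45 0.37] [76. 70.] 5.2 [ 9.6 69.2  3.2] 63 77
```

View pics/w4c.png

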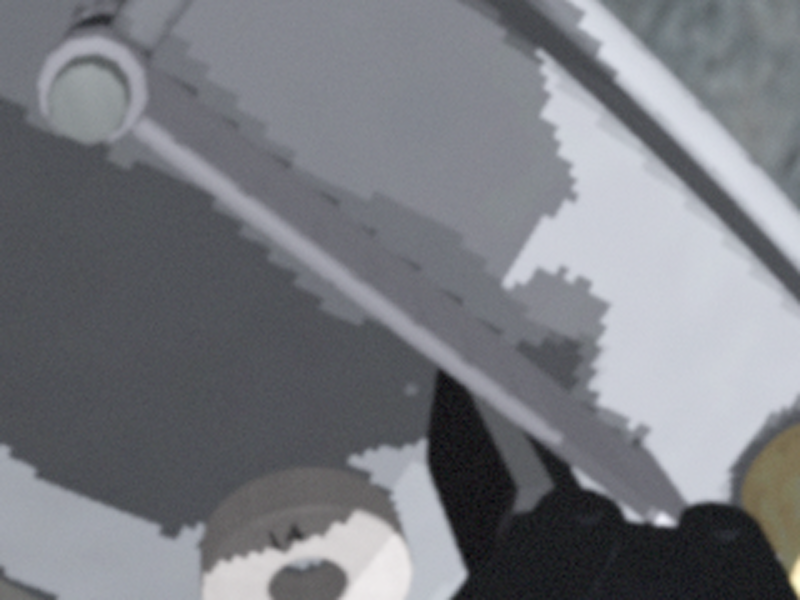

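```bash
cat >> go.py <<'E'
def goC(c,a,vel,z=z):
    p=t2w(t,[[c[0]/1e3,c[1]/1e3,z]])[0]
    move_l(p,velocity=vel,rot=rv(np.radians(a)+t[2]))
    s=get_state(); f=s['contact_force']; print(c,a,round(s['clock'],2),(w2t(t,s['position'])*1e3).round(1),f.round(1)); return np.linalg.norm(f)
def A2C(A,a): return np.round(np.array(A)-49.75*np.array([np.cos(np.radians(a)),np.sin(np.radians(a))]),2)
E
python3 - <<'E'
from go import *
goC(A2C((73,-12),25),25,.07)
goC(A2C((71,-16),15),15,.07)
A0=np.array((72,-18.)); d=np.array((.259,-.966))
goC(A2C(A0+d*15,15),15,.04)
goC(A2C(A0+d*30,15),15,.03)
f=grab_frame("wrist"); cv2.imwrite("pics/wrist5.png",f["img"][:,:,::-1])
print([ (d['centre'],d['score'],ringpos(d['centre'])) for d in spot_in("wrist","ring")])
E
```

```text
[ 27.91 -33.03] 25 14.94 [ 28.2 -33.2] [-1.5 -2.6  1.3]
[ 22.95 -28.88] 15 15.27 [ 23.5 -29.2] [-0.4 -2.1  0.2]
[ 27.83 -45.37] 15 15.85 [ 28.  -45.7] [-1.3 -2.  -1.9]
[ 31.72 -59.86] 15 16.5 [ 32.1 -60.2] [-0.8 -2.5 -1.1]
[([399.8, 380.1], 0.9, array([ 76.60896101, -73.84235664])), ([146.4, 467.0], 0.74, array([ -35.00634975, -185.95470092]))]
```

View pics/wrist5.png

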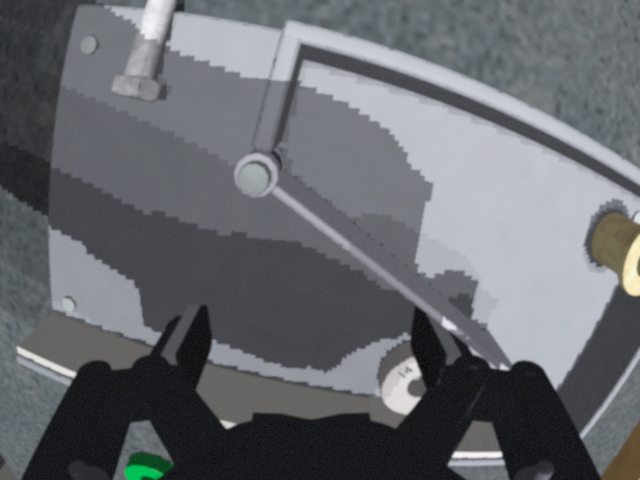

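```bash
python3 - <<'E'
from plan import *
def e(x,y,a,rg):
    o=ev((x-19,y),np.radians(a),np.array(rg)); print(x,y,a,o['C'],np.round(o['phi'],2),np.round(o['s'],0),round(o['fence'],1),o['clr_ring_B_AR'],round(o['B-ring'],1))
for x,y,a in ((20,-72,28),(40,-72,32),(60,-72,35),(72,-72,38)): e(x,y,a,(83,-76))
for x,y,a in ((83,-73,42),(92,-74.5,47),(100,-75.5,51),(100,-75.5,54),(108,-76,57),(108,-76,60),(115,-76.5,62),(115,-76.5,64),(120,-77,66),(125.5,-77.5,68),(125.5,-77.5,69),(126,-78,70)): e(x,y,a,(x,-79))
E
```

```text
20 -72 28 [ 33.4 -42.3] [0.82 0.76] [76. 70.] 19.2 [46.1 51.9 25.5] 63.1
40 -72 32 [ 51.2 -40.1] [0.88 0.84] [91. 85.] 18.3 [52.8 51.5 31.1] 43.1
60 -72 35 [ 69.5 -38.6] [0.92 0.88] [108. 101.] 17.7 [55.8 52.6 40.6] 23.2
72 -72 38 [ 79.7 -37.2] [0.94 0.9 ] [116. 109.] 17.1 [58.1 54.4 48.4] 11.3
83 -73 42 [ 88.2 -36.4] [0.97 0.93] [122. 116.] 15.3 [63.  57.8 57.8] 0.9
92 -74.5 47 [ 93.9 -35.9] [0.98 0.95] [122. 118.] 12.9 [65.6 62.3 58.2] 0.5
100 -75.5 51 [ 99.2 -35.5] [0.99 0.97] [124. 121.] 11.2 [67.7 66.  58.6] 0.3
100 -75.5 54 [ 97.1 -34.7] [1.03 0.99] [121. 117.] 10.8 [69.5 67.9 59.6] 0.3
108 -76 57 [102.9 -34.4] [1.02 1.  ] [124. 120.] 9.8 [71.2 70.7 60.1] 0.2
108 -76 60 [100.7 -33.7] [1.06 1.01] [121. 116.] 9.4 [72.7 72.6 61.1] 0.2
115 -76.5 62 [106.2 -33.8] [1.05 1.01] [124. 120.] 8.7 [73.7 74.7 61.3] 0.2
115 -76.5 64 [104.7 -33.5] [1.07 1.02] [121. 117.] 8.5 [74.9 76.1 62. ] 0.2
120 -77 66 [108.2 -33.7] [1.07 1.02] [123. 118.] 7.8 [75.3 77.7 62.2] 0.1
125.5 -77.5 68 [112.2 -34. ] [1.06 1.02] [124. 121.] 7.1 [76.1 79.6 62.3] 0.1
125.5 -77.5 69 [111.5 -33.9] [1.08 1.02] [123. 119.] 7.0 [76.5 80.3 62.7] 0.1
126 -78 70 [111.2 -34.3] [1.08 1.02] [122. 118.] 6.4 [76.6 81.2 62.5] 0.0
```

```bash
python3 - <<'E'
from go import *
goC(A2C((72,-16),15),15,.08)
for x,y,a,v in ((40,-72,32,.08),(60,-72,36,.08),(83,-72,42,.06),(92,-73.5,47.5,.04)):
    if go(x,y,a,z,v)>35: break
f=grab_frame("wrist"); cv2.imwrite("pics/wrist6.png",f["img"][:,:,::-1])
print([ (d['centre'],d['score'],ringpos(d['centre'])) for d in spot_in("wrist","ring")])
E
```

```text
[ 23.95 -28.88] 15 17.15 [ 23.7 -28.2] [-0.7 -2.1  1.7]
40 32 17.67 [ 51.2 -40.3] [ 0.3 -2.  -0.6]
60 36 18.04 [ 69.  -37.9] [ 1.5 -2.  -0.2]
83 42 18.52 [ 88.4 -35.4] [ 1.8 -2.4 -1.4]
92 47.5 18.8 [ 94.  -34.8] [ 0.9 -1.9  0.2]
[([239.9, 369.7], 0.7, array([ 87.43486308, -68.7095551 ]))]
```

View pics/wrist6.png

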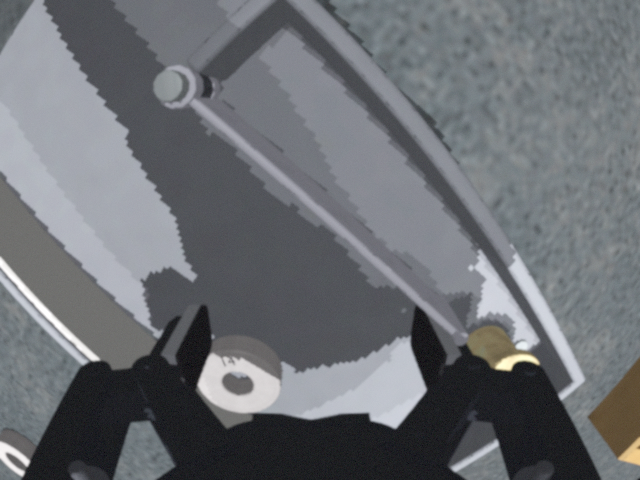

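```bash
cat > ov.py <<'E'
from go import *
def cam():
    s=get_state();B=np.eye(4); B[:3,:3]=R.from_rotvec(s["eef_rot"]).as_matrix(); B[:3,3]=s["position"]
    T=np.array([[1,-1.18378158e-03,0,7.04589346e-04],[1.16267858e-03,9.45140364e-01,3.26662427e-01,-8.44874493e-02],[0,-3.26662351e-01,9.45141069e-01,-1.42528853e-01],[0,0,0,1]])
    # bias found at w1 pose (tool yaw=t[2]); expressed in tool frame
    M=B@T; b=R.from_rotvec(rv(t[2])).as_matrix().T@np.array([-.001,-.0012,.0027]); M[:3,3]+=B[:3,:3]@b
    return dict(f=371.648,c=(310.727,233.827),T=M,fish=1)
def overlay(src,dst,rings,box):
    W=cam(); i=cv2.imread(src); k=3
    x0,y0,x1,y1=box; i=cv2.resize(i[y0:y1,x0:x1],None,fx=k,fy=k,interpolation=2)
    th=np.linspace(0,2*np.pi,60)
    for (x,y),col in zip(rings,((0,0,255),(0,255,255),(255,0,255))):
        P=np.c_[x+19*np.cos(th),y+19*np.sin(th),np.full(60,18)]/1e3
        cv2.polylines(i,[((proj(W,t2w(t,P))-[x0,y0])*k).astype(np.int32)],True,col,1)
    for zz in(.006,.04):
        P=np.c_[np.arange(-90,189,3)/1e3,np.full(93,-.098),np.full(93,zz)]
        cv2.polylines(i,[((proj(W,t2w(t,P))-[x0,y0])*k).astype(np.int32)],False,(0,255,0),1)
    cv2.imwrite(dst,i)
E
python3 - <<'E'
from ov import *
print(w2t(t,unproj(cam(),(238,373),.018))*1e3)
overlay("pics/wrist6.png","pics/ov6.png",[(92,-79),(88,-71)],(40,250,300,440))
E
```

```text
[ 89.89234507 -74.34975141]
```

View pics/ov6.png

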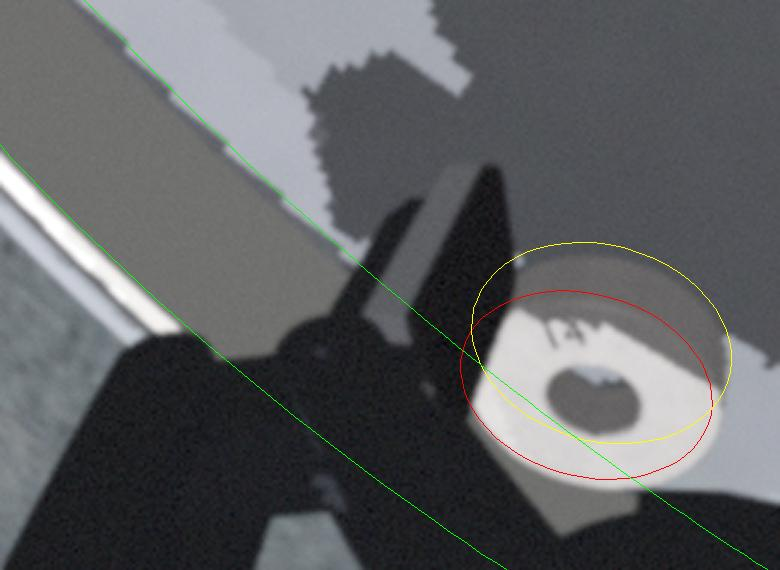

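```bash
python3 - <<'E'
from ov import *
for p in ((238.3,382),(238.3,379)): print(w2t(t,unproj(cam(),p,.018))*1e3)
print(w2t(t,get_state()['position'])*1e3)
overlay("pics/wrist6.png","pics/ov6.png",[(94,-78.5),(93,-77.5)],(100,250,300,440))
E
```

```text
[ 93.56361669 -78.34887147]
[ 92.35190097 -76.96000236]
[ 93.92811276 -34.7962668 ]
```

View pics/ov6.png

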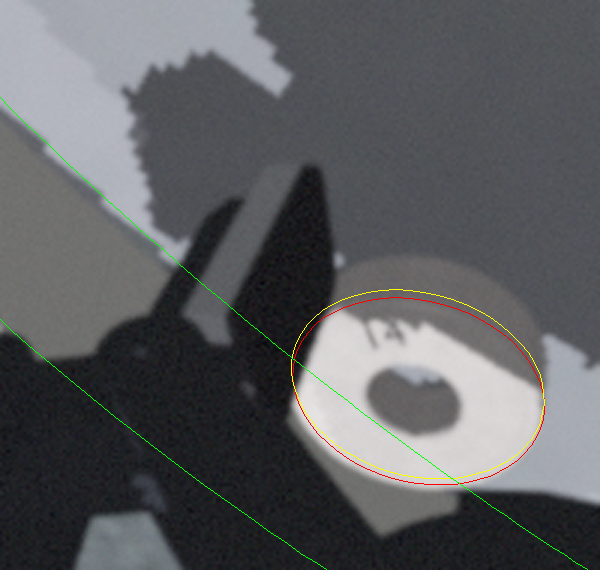

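Overlay check: the ring is now at tray (94,-78.5), on the fence, ahead of the rear finger, with the flap held. Continuing with the contact kept slightly left of the ring's centre.

```bash
python3 - <<'E'
from ov import *
for x,y,a,v in ((100,-74.8,53,.04),(108,-75.5,59,.04),(115,-76.2,63,.04)):
    if go(x,y,a,z,v)>35: break
f=grab_frame("wrist"); cv2.imwrite("pics/wrist7.png",f["img"][:,:,::-1])
overlay("pics/wrist7.png","pics/ov7.png",[(115,-79),(117,-79)],(140,210,400,400))
E
```

```text
100 53 19.16 [ 98.5 -34.3] [ 2.8 -0.6  1. ]
108 59 19.42 [103.  -33.4] [ 5.8 -3.2  1. ]
115 63 19.67 [106.4 -33.3] [ 4.5 -1.6  2.4]
```

View pics/ov7.png

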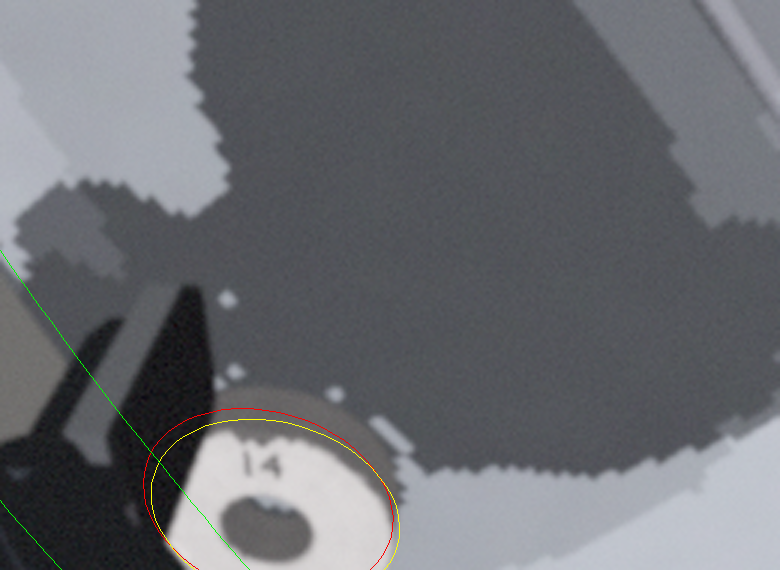

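View pics/wrist7.png

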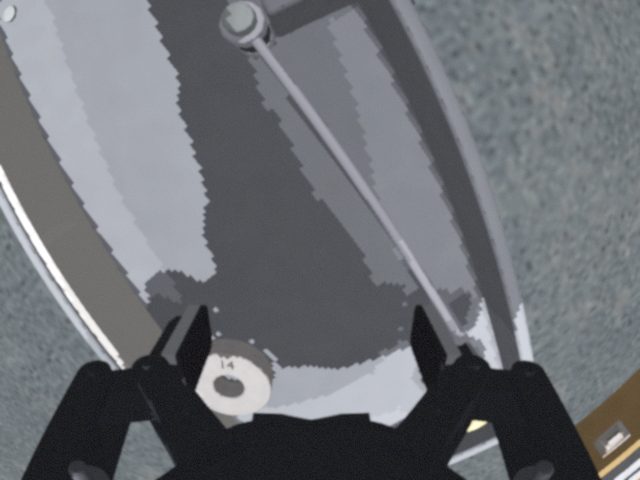

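```bash
python3 - <<'E'
from ov import *
for x,y,a,v in ((120,-76.8,66,.03),(124,-77.3,68.5,.03),(126,-77.6,70,.03)):
    if go(x,y,a,z,v)>30: break
f=grab_frame("wrist"); cv2.imwrite("pics/wrist8.png",f["img"][:,:,::-1])
overlay("pics/wrist8.png","pics/ov8.png",[(126,-79),(128,-79)],(140,290,400,480))
E
```

```text
120 66 19.97 [109.  -33.5] [ 4.7 -1.7  3. ]
124 68.5 20.22 [111.2 -33.7] [ 5.4 -1.9  4.2]
126 70 20.47 [112.5 -33.9] [ 6.5 -2.5  2.6]
```

View pics/ov8.png

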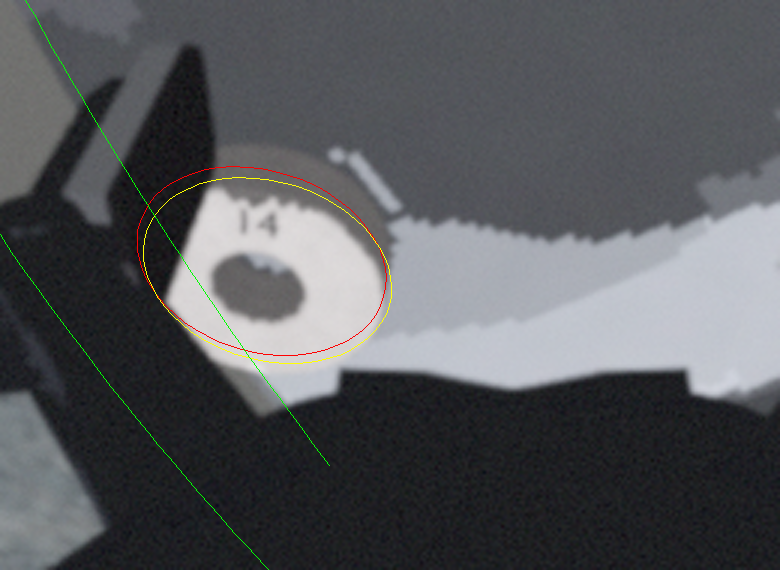

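View pics/wrist8.png

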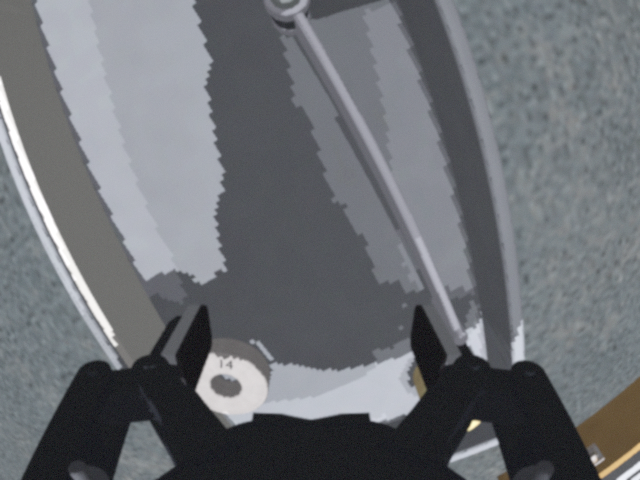

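```bash
python3 - <<'E'
from ov import *
go(121,-77.6,70,z,.04)
go(121,-77.6,70,.015,.06)
go(121,-77.6,70,.10,.15)
c=C_of(102,-77.6,70); 
# park up and back, off the cameras' view
movep(np.array([.35,.30,.28]),rv(np.radians(60)+t[2]))
sleep(.5)
s=get_state();print(s['clock'],s['contact_force'])
for n in("top","side"):
    f=grab_frame(n); cv2.imwrite(f"pics/{n}9.png",f["img"][:,:,::-1])
a=cv2.resize(cv2.imread("pics/top9.png")[130:300,300:440],None,fx=3.4,fy=3.4,interpolation=2); cv2.imwrite("pics/top9c.png",a)
a=cv2.resize(cv2.imread("pics/side9.png")[230:330,270:430],None,fx=5,fy=5,interpolation=2); cv2.imwrite("pics/side9c.png",a)
E
```

```text
121 70 20.79 [112.3 -34. ] [17.7 -2.4 -5.3]
121 70 21.25 [104.6 -33.8] [-1.3 -1.3  2.3]
121 70 21.97 [105.5 -33.6] [-0.5  0.1 -1.2]
24.375 [ 0.08497235  0.42700759 -0.09536291]
```

View pics/top9c.png

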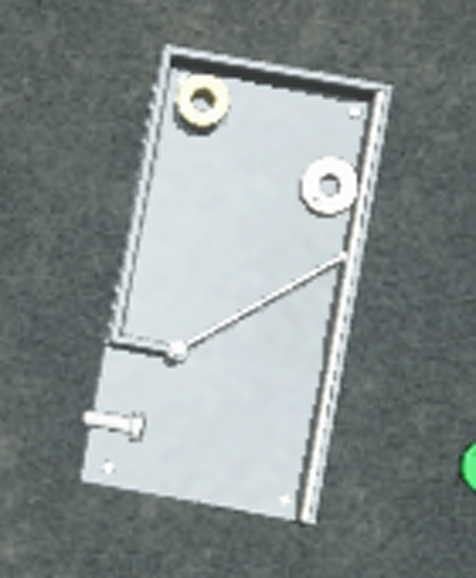

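View pics/side9c.png

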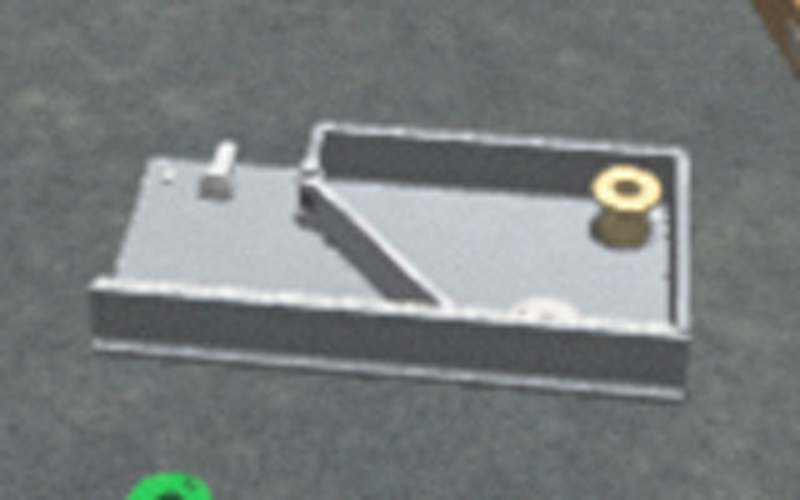

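```bash
python3 - <<'E'
from go import *
print(w2t(t,unproj(TOP,(300+328/3.4,130+185/3.4),.018))*1e3)
a=cv2.imread("pics/top0.png").astype(int);b=cv2.imread("pics/top9.png").astype(int)
m=(abs(a-b).max(2)>60).astype(np.uint8); n,_,st,_c=cv2.connectedComponentsWithStats(m); print([s.tolist() for s in st[1:] if s[4]>15 and s[1]<345])
sign_off()
E
```

```text
[125.32849249 -79.19468188]
[[402, 181, 3, 9, 21], [388, 187, 13, 7, 18], [0, 284, 155, 196, 19815], [156, 331, 16, 15, 97]]
the job is handed in; nothing more can be done
```

The ring is in the tray pocket with the flap fully shut behind it, and I handed the job in at about 24.4 s on the robot's clock. The front finger pushed the spring flap open and held it while the rear finger slid the ring through.

**What went wrong on the way:** on the first pass the ring rolled left off the fence inside the gateway, to about tray (78, -51). I backed off with the flap still held. I then nudged the ring back to the fence with the inner side of the flap-holding finger. So for that one sideways step the ring was moved by the holding finger and not the other one. The rear finger then pushed it the rest of the way. In the wrist views I took, the flap was always held by the finger and never touched the ring.

**Last checks:**
- **Ring:** the top camera puts it at about (125, -79) mm in the tray frame. The wrist camera put it at about (127–128, -79) before release. Both are against the fence and outside the flap's sweep.
- **Flap:** its free edge is back within half a pixel of its starting position, so it is fully shut.
- **Other parts:** comparing the top view before and after shows no change at the bolt, bush, gear, V-block, large ring or green look-alikes. The only differences were at the ring's new place and where the parked arm is.
- **Force:** the largest wrist force I read was about 19 N, for a moment while backing off before the lift. I did not find the cause. After parking, the force read near zero, with the robot clear of everything.

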